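Level the tilting index head, click to the third stop and hold

TASK

The green resin queen lying in the chuck of the tilting index head is to have her coronet cut: turn the large round knob on the tilt screw, at the end beyond her crown, until the hinged platform sits level. Then turn the smaller round knob on top of the head to the third click-stop clockwise from its home pin (home itself is not counted; the knob may start at home or already one click on), without touching the queen and without disturbing the loose things on the bench. Finish while still gripping that knob at the third stop, so that it is held for the cut; do not let go.

Things in the scene. Friction and masses are not known exactly. Their poses are not given: they have to be found in the camera images.
- fixture: the tilting index head, bolted down; base plate 140 x 345 x 12 mm. Origin on the bench under the hinge; x across it (away from the robot at yaw 0), y along it towards the tilt screw. A platform is hinged above the base about a cross pin along x, 46 mm high. The tilt screw is upright at y = +115 mm; the square grey head (66 mm) stands on the platform at y = -100 mm, the queen between them
- platform_end (a point): middle of the top edge of the hinged steel platform (106 x 298 x 12 mm) at its tilt-screw end, 143 mm from the hinge pin; 52 mm above the bench when level, like all the platform's top
- platform (a joint): tilt of the hinged platform, rad: 0 = level, negative = the tilt-screw end is low (it starts 1.8 to 3.3 degrees low), positive = that end is high. A black pointer at the head end of the platform shows it on a small upright scale plate: one mark a degree, the long middle mark is level
- level_knob (a point): centre, at mid-height (100 mm above the bench), of the large round black knob on the upright tilt screw: 52 mm diameter, 24 mm tall; it does not rise or fall. Clockwise from above raises this end of the platform: 1 rad of knob tilts it 0.0111 rad. Stiff by 0.06 N m, stays where left; needs 3 to 5 rad in all, so several grasps. Free space 20 mm below it, then the brass nut
- index_knob: the smaller round black knob on top of the head, which turns the queen through bevel gears: 40 mm diameter, 28 mm tall, a white line on its top. Origin at the centre of its underside, 150 mm above the bench when level; z is its turning axis (vertical once the platform is level), x points along the white line and the brass pointer below it
- index_knob_mid (a point): centre of the index knob at mid-height (164 mm above the bench when level). 10 mm under the knob a brass pointer, reaching 46 mm from the axis, sweeps over a toothed wheel and a round deck with six black marks: home and five stops. The detent takes up to about 0.2 N m to leave a stop and draws the knob into the next one
- home_pin (a point): top of the small upright pin (4 mm thick) on the deck, 43 mm from the index knob's axis on the fixture's +x side, 141 mm above the bench when level; at home the pointer lies beside it and the knob goes no farther counter-clockwise
- dial (a joint): angle of the index knob, rad, growing clockwise seen from above: 0 = home (pointer by the home pin), click-stops every 0.3927 rad (22.5 degrees): first 0.393, second 0.785, third 1.178, fourth 1.571, fifth 1.963. It starts at home or at the first stop
- queen: the green resin queen in the chuck, lying along the fixture's y axis 92 mm above the bench when level: base 37 mm across, 87 mm long, in a 48 mm chuck. Origin at the centre of her base (fixture y = -42 mm), y along her axis to the crown tip (fixture y = +45 mm). She turns with the index knob; not to be touched
- canister: tin canister of brass weights, screw-top lid half-turned, 80 mm across, 116 mm tall, loose; origin under its centre
- weight: brass knob weight, 28 mm across, 37 mm tall, loose; origin under its centre
- king_crown: bone king's crown with a small cross, 26 mm across, 39 mm tall, standing loose; origin under its centre
- spokeshave: steel spokeshave lying flat, 30 x 260 x 30 mm, its two handles along its y axis; origin under its centre
- template: flat wooden template shaped like a bishop's profile, 94 x 40 x 5 mm, lying loose; origin under its centre
- pattern_queen: finished green resin queen standing loose on the bench, 37 mm across, 87 mm tall; origin under its centre
- pawn: wooden pawn standing loose, 28 mm across, 45 mm tall; origin under its centre

How it is judged:
By the outcome, as a careful person would: the job done as asked, in the order asked, and still so for the second after the job is handed in, while the arm keeps its last pose, push and grip.
It also fails if it takes over 64 s, if anything falls off the work surface, if the arm or the gripper's body presses on something with over 40 N, if the wrist force passes 120 N, or if a joint passes its speed limit or range.

ROBOT

A 6-joint arm with a two-finger parallel gripper is mounted at the origin on the work surface. World frame = base frame: x ahead of the robot, y to its left, z up, the work surface at z = 0. Lengths are in m, angles in rad, forces in N, time in s.
With the tool pointing down it reaches from about 0.275 to 1 m from the base axis. Payload 8.4 kg.
Tool frame: the origin (TCP) lies on the front face of the gripper's body, between the roots of the fingers; the fingertips stand 73 mm ahead of it and the grasp point (between the pads) lies 54 mm ahead of it; z points along the fingers, y is the direction in which the jaws open and shut (so a half turn about z gives the same grasp; the last joint's range is limited). The gripper opens to 85 mm and grips with 20 to 120 N. Pads are 22 mm wide; open, the fingers measure 114 mm over their backs; the gripper's body (76 mm by 85 mm) begins 54 mm behind the grasp point. The pads swing forward as they close: fully open they stand 13 mm farther back than shut.
Start: joints at [1.192, 0.353, 1.633, -0, 1.155, -0.002], TCP at [0.23, 0.581, 0.304] pointing down, gripper open.
Joint ranges: [-2.63, 2.63], [-0.92, 2.1], [0.06, 2.66], [-1.3, 4.44], [0, 2.69], [-3.02, 3.02]. Speed limits (rad/s): [2.22, 2.22, 2.79, 3.14, 3.14, 3.14].

INTERFACE

Orientations are given as a rotation vector (axis times angle).
In Python, from rig import r gives the robot as it stands.
- The arm moves only by the tool play_rows, never from a script. Its argument "moves" is a list of rows, each a list of 3 entries, a list of its own where there are three numbers: the shift along the tool's x, y, z in m, then the turn about the tool's z in degrees, then the opening, from -1 (shut) to 1 (fully open). A call has 1 to 10 rows; each row is the pose to reach, as a shift and turn from the pose commanded when the call began, along the tool's axes at that moment; what a row does not reach only later rows make up. A row lasts 1/8 s, in which the tool goes at most 62.5 mm and 10.7 degrees, less where a joint would pass 70% of its speed; a pose out of reach is approached as far as the arm can. A call with a gripper value outside its range is refused whole. The fingers move at their own pace and stop on an object; "grip_force" is the grip in N (left out, the last holds). Time passes only in rows, so rows that repeat a pose let the fingers close. It gives the time, the measured TCP pose, the force and the opening at its end, in the units of the state.
- r.get_state(): the state, without advancing time (a new reading comes with each control period).
- r.grab_frame(name): name is "side" or "top"; returns (picture, depth): 480x640x3 uint8, red, green, blue; 480x640 float32, m along the optical axis (not along the pixel's ray), 0 where there is no reading.
- r.camera_model(name): a dict with "camera_matrix" (3x3 intrinsics, pixels), "D" ([k1, k2, p1, p2, k3] as OpenCV has them; the pictures are not rectified), "position" and "rotation" of the camera in the world. Camera axes: x right, y up, looking along -z (the intrinsics and any distortion apply to the point x, -y, -z); pixel columns grow to the right and rows downward; lengths in m; the calibration is good to about 2 mm. A picture is of the moment at which its call begins. camera_model takes no time and is no camera call.
- r.finish_job(): hands the job in, once; it reports no verdict.
The state is a dict: "clock": time; "qpos": joint angles; "joint_velocities": joint speeds; "joint_efforts": joint torques, N m; "eef_pos": TCP position; "tcp_rot": TCP orientation; "ft_force": force on the tool from outside, world axes, zero at the start; "ft_torque": the same for the moment, N m; "grip_width": finger opening in m.
Only numpy, scipy, OpenCV 4.12 (cv2) and the standard library are available. Lean on these libraries where they do the work, as an engineer would, in place of code of your own. Each camera call takes 0.05 s, during which the arm holds its last target. There are 200 camera calls.

## Working session

There is one attempt and no reset: what is moved stays moved. The work goes in short steps, Python scripts to look and compute and a tool call to move; the robot and the scene stay as the last step left them, time stands still between calls to the robot, and variables do not carry over. Pictures are saved under pics/ and viewed, about 8 in all and at most 12, crops included, and the job is handed in when it is done.

Besides the shell and the picture viewer there is one more tool, called after "Emit:" as a command line: name --argument value ..., lists and objects as JSON in quotes. play_rows: Moves the arm, as the interface text tells. Its arguments: {"type":"object","properties":{"moves":{"type":"array","items":{"type":"array"}},"grip_force":{"type":"number"}},"required":["moves"]}

```bash
ls; mkdir -p pics; python3 - <<'E'
from rig import r
import cv2,numpy as np
np.set_printoptions(precision=4,suppress=True)
print(r.get_state())
for n in("side","top"):
    p,d=r.grab_frame(n); cv2.imwrite(f"pics/{n}0.png",p[:,:,::-1]); np.save(f"{n}0.npy",d); print(n,r.camera_model(n))
E
```

```text
pics
{'clock': 0.0, 'qpos': array([ 1.1916,  0.3537,  1.6341,  0.    ,  1.1552, -0.0024]), 'joint_velocities': array([ 0.0025, -0.    , -0.0014,  0.0019,  0.0014,  0.0003]), 'joint_efforts': array([  0.0004, -60.5237, -34.2068,  -0.0001,   0.009 ,   0.    ]), 'eef_pos': array([0.2298, 0.5808, 0.3031]), 'tcp_rot': array([-0.5883, -3.0857,  0.0022]), 'ft_force': array([-0.539 ,  0.0788,  1.078 ]), 'ft_torque': array([ 0.0022,  0.0068, -0.0355]), 'grip_width': 0.08519558431553255}
side {'camera_matrix': array([[437.338 ,   0.    , 314.5758],
       [  0.    , 437.338 , 237.1379],
       [  0.    ,   0.    ,   1.    ]]), 'D': array([0.0128, 0.    , 0.    , 0.    , 0.    ]), 'position': array([ 0.2968, -0.4961,  0.5448]), 'rotation': array([ 0.9218, -0.2378, -0.429 ])}
top {'camera_matrix': array([[577.55  ,   0.    , 324.605 ],
       [  0.    , 577.55  , 233.1883],
       [  0.    ,   0.    ,   1.    ]]), 'D': array([-0.1445,  0.    ,  0.    ,  0.    ,  0.    ]), 'position': array([0.4182, 0.0183, 1.305 ]), 'rotation': array([ 0.125 , -0.0877, -1.5881])}
```

View pics/top0.png

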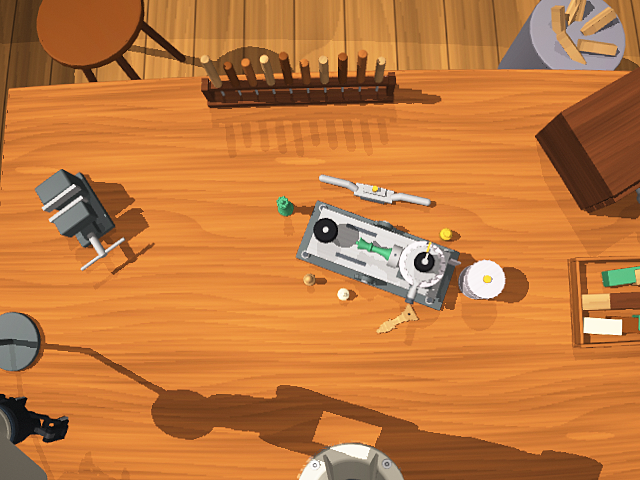

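View pics/side0.png

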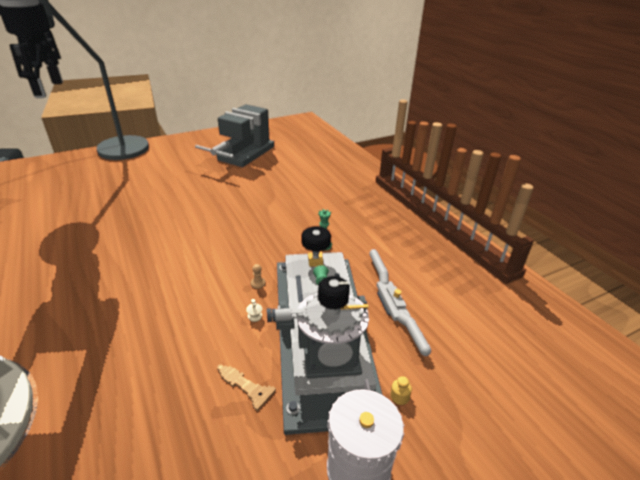

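The top view shows the level knob at about (326,230) and the index knob at about (424,262), with its brass pointer at (428,245). The fixture is yawed about -18°. The side view shows the canister at (365,440) close to the head end.

```bash
cat > h.py <<'E'
import numpy as np,cv2
from scipy.spatial.transform import Rotation as R
from rig import r
np.set_printoptions(precision=4,suppress=True)
def cam(n):
    m=r.camera_model(n); return m["camera_matrix"],m["D"],np.array(m["position"]),R.from_rotvec(m["rotation"]).as_matrix()
def rays(n,px):
    K,D,p,M=cam(n); u=cv2.undistortPoints(np.float64(px).reshape(-1,1,2),K,D)[:,0]
    return p,np.c_[u[:,0],-u[:,1],-np.ones(len(u))]@M.T
def onz(n,px,z):
    p,d=rays(n,px); return p+d*((np.asarray(z)-p[2])/d[:,2])[:,None]
def ondepth(n,px,dep):
    p,d=rays(n,px); return p+d*np.asarray(dep)[:,None]
def proj(n,X):
    K,D,p,M=cam(n); c=(np.atleast_2d(X)-p)@M; c=c*[1,-1,-1]
    return cv2.projectPoints(c,np.zeros(3),np.zeros(3),K,D)[0][:,0]
E
python3 - <<'E'
from h import *
t=cv2.imread("pics/top0.png"); s=cv2.imread("pics/side0.png"); d=np.load("top0.npy")
g=t.max(2)
for name,c,z,rad in(("level",(326,230),.112,.026),("index",(424,262),.178,.02)):
    m=np.zeros(g.shape,np.uint8); cv2.circle(m,c,18,255,-1); m&=((g<45)*255).astype(np.uint8)
    k,_=cv2.findContours(m,0,1)[:2]; k=max(k,key=cv2.contourArea); (x,y),R_=cv2.minEnclosingCircle(k)
    print(name,x,y,R_,onz("top",[(x,y)],z),"depth pt",ondepth("top",[(x,y)],[d[int(y),int(x)]]))
a=cv2.resize(t[195:315,290:470],None,fx=4.4,fy=4.4,interpolation=2)
cv2.imwrite("pics/c1.png",a)
b=cv2.resize(s[215:435,210:450],None,fx=2.7,fy=2.7,interpolation=2); cv2.imwrite("pics/c2.png",b)
E
```

```text
level 325.2123718261719 229.95819091796875 12.173874855041504 [[0.5874 0.0438 0.112 ]] depth pt [[0.5874 0.0438 0.1122]]
index 423.75860595703125 261.7069091796875 10.024539947509766 [[ 0.5111 -0.1494  0.178 ]] depth pt [[ 0.5106 -0.1486  0.1833]]
```

View pics/c1.png

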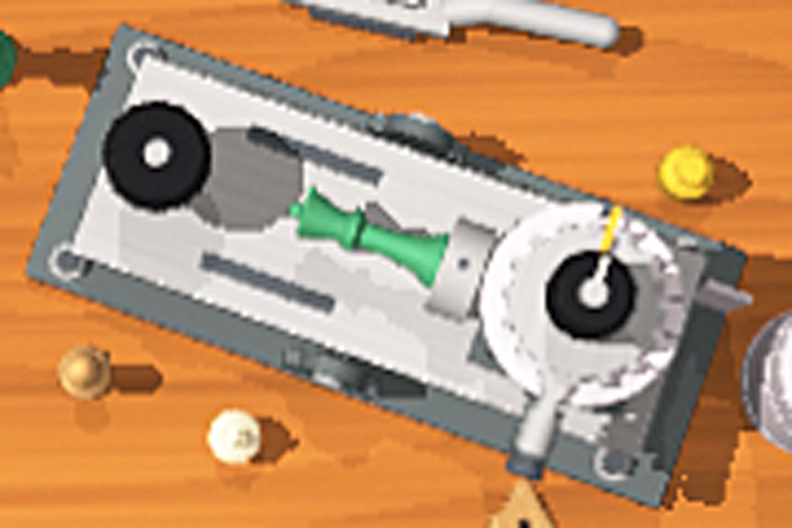

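View pics/c2.png

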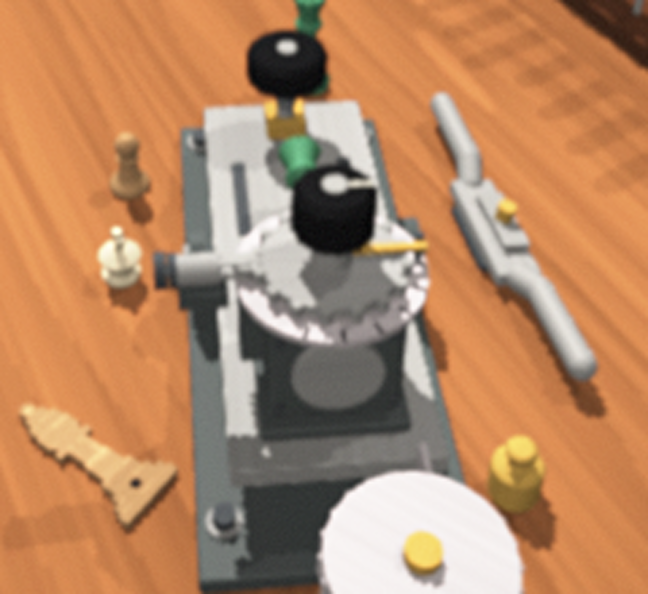

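The pointer tip at crop (615,210) looks like home, because the fixture +x axis leans about 20° right in the image. Next I'll measure the yaw, tilt and pointer angle.

```bash
cat >> h.py <<'E'
def fixture(lk,yaw):
    c,s=np.cos(yaw),np.sin(yaw); M=np.array([[c,-s,0],[s,c,0],[0,0,1]]); 
    return M,np.array([lk[0],lk[1],0])-M@[0,.115,0]
def tilt(img,d,M,o,lohi=(-.148,.148)):
    yy,xx=np.mgrid[150:350,250:500]; px=np.c_[xx.ravel(),yy.ravel()]
    P=(ondepth("top",px,d[yy,xx].ravel())-o)@M
    k=(abs(P[:,0])<.048)&(P[:,1]>lohi[0]+.008)&(P[:,1]<lohi[1]-.008)&(abs(P[:,2]-.052)<.014)&(d[yy,xx].ravel()>0)
    Q=P[k]
    for _ in range(4):
        A=np.c_[Q[:,1],Q[:,0],np.ones(len(Q))]; c=np.linalg.lstsq(A,Q[:,2],rcond=None)[0]; e=Q[:,2]-A@c
        Q=Q[abs(e)<max(.001,2.0*e.std())]
    return np.degrees(np.arctan(c[0])),c,e.std(),len(Q),Q[:,1].min(),Q[:,1].max()
E
python3 - <<'E'
from h import *
t=cv2.imread("pics/top0.png"); d=np.load("top0.npy")
# base plate corners from crop -> world z=.012
px=np.array([(125,25),(748,250),(655,508),(28,275)])/4.4+[290,195]
B=onz("top",px,.012)[:,:2]; print(B, [np.linalg.norm(B[i]-B[(i+1)%4]) for i in range(4)])
e=B[0]-B[1]; f=B[3]-B[2]; y1=np.arctan2(-e[0],e[1]); y2=np.arctan2(-f[0],f[1]); yaw=(y1+y2)/2
print("yaw",np.degrees([y1,y2]))
M,o=fixture([.5874,.0438],yaw); print("origin",o,"plate centre",(np.r_[B.mean(0),0]-o)@M)
print("index in fixture",(np.array([.5111,-.1494,.18])-o)@M)
print(tilt(t,d,M,o))
# pointer: brass yellow near
h=cv2.cvtColor(t,cv2.COLOR_BGR2HSV); m=((h[...,0]>20)&(h[...,0]<35)&(h[...,1]>150)&(h[...,2]>140)).astype(np.uint8)
m[:, :415]=0;m[:,438:]=0;m[:235]=0;m[270:]=0
ys,xs=np.nonzero(m); print(len(xs),xs.min(),xs.max(),ys.min(),ys.max())
P=(onz("top",np.c_[xs,ys],.142)-o)@M; 
ax=(np.array([.5111,-.1494,.0])-o)@M
V=P[:,:2]-ax[:2]; print("pointer mean angle cw from +x",np.degrees(np.arctan2(-V[:,1].mean(),V[:,0].mean())), np.hypot(*V.T).max())
# white line
m=(t.min(2)>150).astype(np.uint8); m[:,:]*= (np.hypot(*(np.mgrid[:480,:640]-np.array([261.7,423.8])[:,None,None]))<9)
ys,xs=np.nonzero(m);P=(onz("top",np.c_[xs,ys],.180)-o)@M;V=P[:,:2]-ax[:2];V=V[np.hypot(*V.T)>.007];print("line",np.degrees(np.arctan2(-V[:,1].mean(),V[:,0].mean())),len(V))
E
```

```text
[[ 0.6693  0.0601]
 [ 0.5452 -0.2572]
 [ 0.4151 -0.2039]
 [ 0.5404  0.112 ]] [np.float64(0.3407471995971933), np.float64(0.14061837165713578), np.float64(0.33983850936205134), np.float64(0.13893278275729842)]
yaw [-21.3578 -21.64  ]
origin [ 0.5453 -0.0632  0.    ] plate centre [ 0.0007 -0.0094  0.    ]
index in fixture [-0.0002 -0.0927  0.18  ]
(np.float64(-2.859883992751444), array([-0.05  ,  0.0023,  0.0526]), np.float64(0.0020212925299054494), 2787, np.float64(-0.13955431680300423), np.float64(0.13991342143742258))
15 427 430 242 251
pointer mean angle cw from +x 3.782446097591195 0.04703794718404569
line 2.7288250121304505 13
```

Measurements:
- **Fixture:** yaw -21.5°, and the plate sizes agree with those given to about 1-5 mm.
- **Platform:** tilt about -2.86°, so the level knob needs about 4.5 rad (258°) clockwise.
- **Dial:** at home, with pointer and line about 3° from +x.

Now I'll move over the level knob, pre-wound counter-clockwise.

Emit:
play_rows --moves '[[[-0.053,-0.037,0],-7,0.6],[[-0.106,-0.074,0],-14,0.6],[[-0.159,-0.11,0],-21,0.6],[[-0.212,-0.147,0],-28,0.6],[[-0.265,-0.184,0],-35,0.6],[[-0.318,-0.221,0],-42,0.6],[[-0.371,-0.258,0],-50,0.6],[[-0.424,-0.294,0],-57,0.6],[[-0.477,-0.331,0],-64,0.6],[[-0.53,-0.368,0.03],-71,0.6]]' --grip_force 50

```text
clock: 1.35
eef_pos: [0.5759, 0.0621, 0.2837]
tcp_rot: [-1.317, 2.849, -0.002]
ft_force: [-0.3, 0.6, 0.3]
grip_width: 0.0684
```

```bash
cat >> h.py <<'E'
def goal(x,y,z):
    s=r.get_state(); T=R.from_rotvec(s["tcp_rot"]).as_matrix()
    print("t",s["clock"],"q",s["qpos"],"pos",s["eef_pos"],"F",s["ft_force"],"T",s["ft_torque"],"w",s["grip_width"])
    print("tool y dir deg",np.degrees(np.arctan2(T[1,1],T[0,1])),"tool z",T[:,2],"shift",T.T@(np.array([x,y,z])-s["eef_pos"]))
E
python3 -c "
from h import *
goal(.5874,.0438,.154)"
```

```text
t 1.35 q [ 0.1047  0.3015  1.7555  0.0001  1.0813 -2.3322] pos [0.5759 0.0621 0.2837] F [-0.312   0.5942  0.2802] T [-0.0115 -0.0273  0.0403] w 0.06844184277167709
tool y dir deg 139.62141448651317 tool z [ 0.0033  0.0004 -1.    ] shift [ 0.0068 -0.0203  0.1297]
```

Emit:
play_rows --moves '[[[0,0,0.01],0,0.6],[[0,0,0.02],0,0.6],[[0,0,0.02],0,0.6]]'

```text
clock: 1.72
eef_pos: [0.5731, 0.065, 0.2618]
tcp_rot: [1.313, -2.852, -0.001]
ft_force: [-0.2, -0.0, 0.3]
grip_width: 0.0682
```

```bash
python3 - <<'E'
from h import *
goal(.5874,.0438,.154)
p,d=r.grab_frame("side"); cv2.imwrite("pics/s1.png",cv2.resize(p[150:400,200:440,::-1],None,fx=2.4,fy=2.4))
E
```

```text
t 1.725 q [ 0.1102  0.3236  1.7781  0.0003  1.0417 -2.3237] pos [0.5731 0.065  0.2618] F [-0.2484 -0.0041  0.3277] T [-0.0158 -0.0387  0.0026] w 0.06815280183813613
tool y dir deg 139.44559181409284 tool z [-0.0019  0.0001 -1.    ] shift [ 0.0067 -0.0248  0.1077]
```

View pics/s1.png

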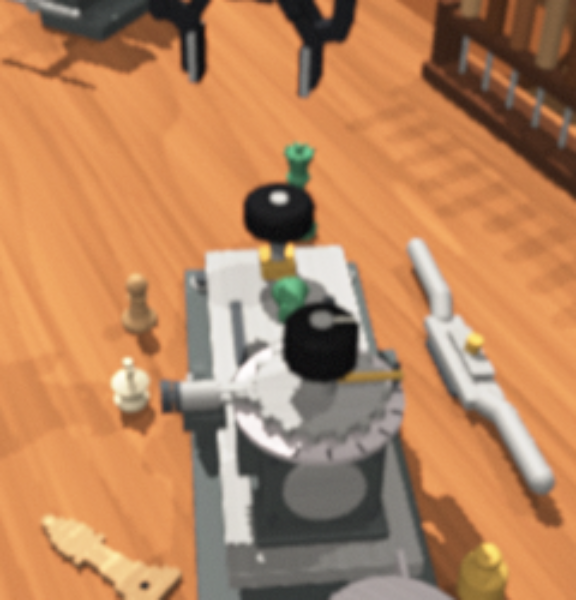

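The gripper is above and slightly beyond the level knob, and the way down is clear. I'll centre it, descend and look at the forces.

Emit:
play_rows --moves '[[[0.007,-0.025,0.02],0,0.6],[[0.007,-0.025,0.05],0,0.6],[[0.007,-0.025,0.085],0,0.6],[[0.007,-0.025,0.106],0,0.6],[[0.007,-0.025,0.107],0,0.6]]'

```text
clock: 2.4
eef_pos: [0.5877, 0.0433, 0.1549]
tcp_rot: [1.314, -2.851, -0.001]
ft_force: [-0.0, 0.4, -0.5]
grip_width: 0.0682
```

```bash
python3 - <<'E'
from h import *
goal(.5874,.0438,.154)
E
```

```text
t 2.4 q [ 0.071   0.4774  1.8247  0.0001  0.8416 -2.3634] pos [0.5877 0.0433 0.1549] F [-0.0333  0.3839 -0.5329] T [ 0.0062 -0.0016 -0.0356] w 0.06819570467964266
tool y dir deg 139.47940354671442 tool z [-0.0021 -0.0001 -1.    ] shift [-0.0002  0.0005  0.0009]
```

Emit:
play_rows --moves '[[[0,0,0],0,-0.2],[[0,0,0],0,-0.2],[[0,0,0],0,-0.2],[[0,0,0],0,-0.2],[[0,0,0],0,-0.2],[[0,0,0],0,-0.2]]' --grip_force 40

```text
clock: 3.15
eef_pos: [0.5866, 0.0446, 0.1569]
tcp_rot: [1.311, -2.852, -0.007]
ft_force: [-11.3, 12.9, 6.2]
grip_width: 0.0508
```

```bash
python3 - <<'E'
from h import *
goal(.5874,.0438,.154)
E
```

```text
t 3.15 q [ 0.0719  0.4736  1.8251  0.0043  0.8465 -2.3635] pos [0.5866 0.0446 0.1569] F [-11.2713  12.8986   6.1963] T [ 1.9194  1.6696 -0.1228] w 0.05083456582672674
tool y dir deg 139.37340658707353 tool z [-0.0038  0.0029 -1.    ] shift [ 0.0001 -0.0012  0.0029]
```

Gripped. The side force of about 17 N along +y shows the grip is about 1.6 mm off-centre, so I'll shift first and then turn.

Emit:
play_rows --moves '[[[0,0.0016,-0.001],0,-0.2],[[0,0.0016,-0.001],0,-0.2],[[0,0.0016,-0.001],8,-0.2],[[0,0.0016,-0.001],16,-0.2],[[0,0.0016,-0.001],24,-0.2],[[0,0.0016,-0.001],33,-0.2],[[0,0.0016,-0.001],42,-0.2],[[0,0.0016,-0.001],51,-0.2],[[0,0.0016,-0.001],60,-0.2]]'

```text
clock: 4.28
eef_pos: [0.5869, 0.0434, 0.1571]
tcp_rot: [-0.297, -3.127, 0.001]
ft_force: [-1.2, -2.4, -7.4]
grip_width: 0.0505
```

```bash
python3 - <<'E'
from h import *
goal(.5874,.0438,.154)
E
```

```text
t 4.275 q [ 0.0715  0.4727  1.8263 -0.0007  0.8434 -1.3095] pos [0.5869 0.0434 0.1571] F [-1.1848 -2.4484 -7.4166] T [-0.2066  0.1364  0.0948] w 0.05048025263612578
tool y dir deg 79.14755414879914 tool z [-0.0007 -0.0006 -1.    ] shift [-0.0005  0.0005  0.0031]
```

Forces are now low and the knob follows. I'll continue, aiming for about 250° in all.

Emit:
play_rows --moves '[[[0,0,0],10,-0.2],[[0,0,0],20,-0.2],[[0,0,0],30,-0.2],[[0,0,0],40,-0.2],[[0,0,0],50,-0.2],[[0,0,0],60,-0.2],[[0,0,0],70,-0.2],[[0,0,0],80,-0.2],[[0,0,0],90,-0.2],[[0,0,0],100,-0.2]]'

```text
clock: 5.52
eef_pos: [0.5849, 0.0422, 0.157]
tcp_rot: [-2.586, -1.782, 0.009]
ft_force: [-12.3, -9.1, 2.6]
grip_width: 0.051
```

Emit:
play_rows --moves '[[[0,0,0],10,-0.2],[[0,0,0],20,-0.2],[[0,0,0],30,-0.2],[[0,0,0],40,-0.2],[[0,0,0],50,-0.2],[[0,0,0],60,-0.2],[[0,0,0],70,-0.2],[[0,0,0],80,-0.2],[[0,0,0],80,-0.2]]'

```text
clock: 6.65
eef_pos: [0.5838, 0.0439, 0.157]
tcp_rot: [3.127, -0.294, -0.012]
ft_force: [-14.6, 3.1, 3.7]
grip_width: 0.051
```

```bash
cat >> h.py <<'E'
def bench(d):
    yy,xx=np.mgrid[120:420:3,150:560:3]; P=ondepth("top",np.c_[xx.ravel(),yy.ravel()],d[yy,xx].ravel())
    Q=P[(abs(P[:,2])<.008)]
    for _ in range(3):
        A=np.c_[Q[:,:2],np.ones(len(Q))]; c=np.linalg.lstsq(A,Q[:,2],rcond=None)[0]; e=Q[:,2]-A@c; Q=Q[abs(e)<.003]
    return c,e.std(),len(Q)
E
python3 - <<'E'
from h import *
goal(.5874,.0438,.154)
M,o=fixture([.5874,.0438],np.radians(-21.5))
p,d=r.grab_frame("top"); np.save("t2.npy",d); cv2.imwrite("pics/t2.png",p[:,:,::-1])
for dd in(np.load("top0.npy"),d):
    print(tilt(p,dd,M,o)); c,s,n=bench(dd); print("bench",c,s,n,"slope along fix y deg",np.degrees(c[:2]@M[:2,1]))
E
```

```text
t 6.65 q [0.0722 0.4714 1.8289 0.0009 0.8489 1.8296] pos [0.5838 0.0439 0.157 ] F [-14.5501   3.0625   3.7184] T [ 0.3065  2.2389 -0.0676] w 0.05098748126964824
tool y dir deg -100.73076197834563 tool z [-0.0076  0.0001 -1.    ] shift [ 0.0035 -0.0006  0.003 ]
(np.float64(-2.8598814508877135), array([-0.05  ,  0.0023,  0.0526]), np.float64(0.002021292529905449), 2787, np.float64(-0.13955486094430936), np.float64(0.13991398943863984))
bench [ 0.0022 -0.     -0.0006] 0.0015734432273881037 8913 slope along fix y deg 0.043909656128289336
(np.float64(-0.2674768294451424), array([-0.0047, -0.0031,  0.0526]), np.float64(0.001995214490078526), 1480, np.float64(-0.13984137163048027), np.float64(0.13951292947803445))
bench [ 0.002   0.0002 -0.0005] 0.0015886438599623388 7323 slope along fix y deg 0.054122525655044454
```

After 239° the tilt reads about -0.3°. I'll turn another 24°, then release, lift and measure with the view clear.

Emit:
play_rows --moves '[[[-0.0014,0,0],8,-0.2],[[-0.0014,0,0],16,-0.2],[[-0.0014,0,0],24,-0.2],[[-0.0014,0,0],24,-0.2],[[-0.0014,0,0],24,0.5],[[-0.0014,0,0],24,0.5],[[-0.0014,0,0],24,0.5],[[-0.0014,0,-0.02],24,0.5],[[-0.0014,0,-0.05],24,0.5],[[-0.0014,0,-0.1],24,0.5]]'

```text
clock: 7.95
eef_pos: [0.5853, 0.0435, 0.2565]
tcp_rot: [2.998, -0.934, -0.004]
ft_force: [-0.6, -0.7, -0.8]
grip_width: 0.064
```

Emit:
play_rows --moves '[[[0,0,-0.05],0,0.5],[[0,0,-0.05],-10,0.5],[[-0.06,0,-0.05],-20,0.5],[[-0.12,0,-0.05],-30,0.5],[[-0.17,0,-0.05],-40,0.5],[[-0.2,0,-0.05],-50,0.5],[[-0.2,0,-0.05],-60,0.5],[[-0.2,0,-0.05],-70,0.5]]'

```text
clock: 8.95
eef_pos: [0.4212, 0.1576, 0.3071]
tcp_rot: [2.99, 0.965, 0.002]
ft_force: [0.2, 0.3, -0.5]
grip_width: 0.0643
```

```bash
python3 - <<'E'
from h import *
goal(.5874,.0438,.154)
M,o=fixture([.5874,.0438],np.radians(-21.5))
p,d=r.grab_frame("top"); np.save("t3.npy",d); cv2.imwrite("pics/t3.png",p[:,:,::-1])
print(tilt(p,d,M,o)); c,s,n=bench(d); print("bench",c,s,n)
g=p.max(2)
for name,c,z in(("level",(326,230),.112),("index",(424,262),.178)):
    m=np.zeros(g.shape,np.uint8); cv2.circle(m,c,19,255,-1); m&=((g<45)*255).astype(np.uint8)
    k=max(cv2.findContours(m,0,1)[0],key=cv2.contourArea); (x,y),q=cv2.minEnclosingCircle(k); print(name,x,y,q,onz("top",[(x,y)],z))
# platform cross-section: medians per y-bin using only pixels in clear strips
yy,xx=np.mgrid[150:350,250:500]; P=(ondepth("top",np.c_[xx.ravel(),yy.ravel()],d[yy,xx].ravel())-o)@M
for b in np.arange(-.145,.15,.015):
    k=(P[:,1]>b)&(P[:,1]<b+.015)&(abs(abs(P[:,0])-.044)<.005)&(abs(P[:,2]-.052)<.012)
    print(round(b+.0075,4),k.sum(),np.median(P[k,2]) if k.sum() else None)
a=p[195:315,290:470,::-1]; cv2.imwrite("pics/c3.png",cv2.resize(a,None,fx=4.4,fy=4.4,interpolation=2))
E
```

```text
t 8.95 q [ 0.3547  0.0708  1.988  -0.0001  1.0815  1.3008] pos [0.4212 0.1576 0.3071] F [ 0.2024  0.2687 -0.5074] T [-0.0247 -0.0394 -0.0134] w 0.06428213524121329
tool y dir deg -54.205083079676896 tool z [ 0.0012  0.0003 -1.    ] shift [0.0681 0.1894 0.1533]
(np.float64(0.18640362330098872), array([0.0033, 0.0022, 0.0526]), np.float64(0.0019871772667305262), 2827, np.float64(-0.139630866891882), np.float64(0.13998003750999807))
bench [ 0.0021  0.0001 -0.0005] 0.001584508347273786 8012
level 325.2200012207031 229.96665954589844 12.164372444152832 [[0.5874 0.0437 0.112 ]]
index 426.20001220703125 263.0 10.248991012573242 [[ 0.5084 -0.1541  0.178 ]]
-0.1375 36 0.051765093944008966
-0.1225 30 0.05332797683326651
-0.1075 4 0.053690283825302276
-0.0925 23 0.053068815745653364
-0.0775 34 0.05192772671432144
-0.0625 65 0.052164790646680004
-0.0475 63 0.05226720734820267
-0.0325 64 0.05190926746603619
-0.0175 61 0.052726388262123836
-0.0025 65 0.05215284183633173
0.0125 63 0.05200414480908222
0.0275 64 0.052281243917296605
0.0425 61 0.05277691265453721
0.0575 63 0.05286857571349923
0.0725 62 0.0524655491119943
0.0875 65 0.05259369541939596
0.1025 59 0.05317976516088274
0.1175 58 0.05268053523582539
0.1325 64 0.0528324650099774
0.1475 14 0.051368770551119325
```

View pics/c3.png

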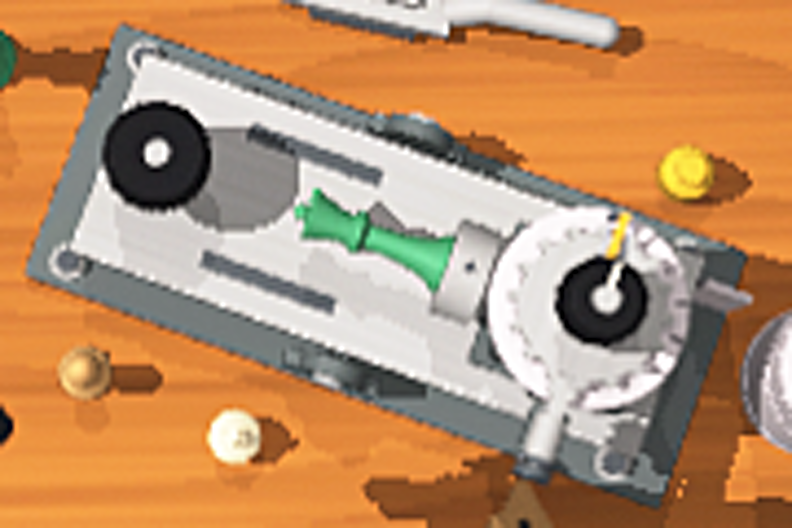

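The view is clear: nothing has been disturbed and the pointer is still at home, at crop (622,230). The tilt reads +0.1 to +0.2°. I'll cross-check it with the side camera's depth and a few more frames.

```bash
python3 - <<'E'
from h import *
M,o=fixture([.5874,.0438],np.radians(-21.5))
yy,xx=np.mgrid[0:480,0:640]; px=np.c_[xx.ravel(),yy.ravel()]
def fit(Q,w):
    for t in w:
        A=np.c_[Q[:,1],Q[:,0],np.ones(len(Q))]; c=np.linalg.lstsq(A,Q[:,2],rcond=None)[0]; e=Q[:,2]-A@c; Q=Q[abs(e)<t]
    return np.degrees(c[0]),c[1],c[2],e.std(),len(Q)
def both(n,d,s0):
    P=(ondepth(n,px,d.ravel())-o)@M; P=P[d.ravel()>0]
    X,Y,Z=P.T
    pl=(abs(abs(X)-.0425)<.0075)&(Y>-.06)&(Y<.135)|(abs(X)<.048)&(Y>.127)&(Y<.139)
    pl&=abs(Z-.052-s0*Y)<.006
    be=(abs(X)<.25)&(abs(Y)<.25)&(abs(Z)<.006)
    return fit(P[pl],(.004,.003,.003)),fit(P[be],(.005,.004,.004))
print("t0",both("top",np.load("top0.npy"),-.05)); print("s0",both("side",np.load("side0.npy"),-.05))
for n in("top","side","top","side"):
    p,d=r.grab_frame(n); print(n,both(n,d,0))
cv2.imwrite("pics/s3.png",p[:,:,::-1])
E
```

```text
t0 ((np.float64(-2.794416847611202), np.float64(0.00022460746707247264), np.float64(0.05252478209826065), np.float64(0.0015245555407848103), 980), (np.float64(0.033756845127734476), np.float64(0.001671378382999009), np.float64(0.000585921201523922), np.float64(0.0019712863323147942), 30794))
s0 ((np.float64(-2.8591468340770536), np.float64(-0.0020453984396009775), np.float64(0.05087934276341272), np.float64(0.0008032420857541306), 808), (np.float64(-0.04787920251531133), np.float64(-0.00124276757433968), np.float64(-0.001105832990120631), np.float64(0.000994151525492323), 54236))
top ((np.float64(0.24338442698975052), np.float64(0.00262249745073094), np.float64(0.05244217223311373), np.float64(0.0015394710832966681), 976), (np.float64(0.02494960735168416), np.float64(0.0018301667067831663), np.float64(0.0005910393769018389), np.float64(0.0019769858512602356), 28275))
side ((np.float64(0.08197116607629644), np.float64(-0.0014697495238565478), np.float64(0.05082972398273944), np.float64(0.0008604825609806356), 966), (np.float64(-0.04997334768294754), np.float64(-0.0012868526380081105), np.float64(-0.0011025934938013408), np.float64(0.0010001490574485922), 54123))
top ((np.float64(0.18719736530372696), np.float64(0.0029078654629388218), np.float64(0.05250548651685157), np.float64(0.0015938981519361415), 975), (np.float64(0.03936599599331128), np.float64(0.0017940269010458068), np.float64(0.0006017789528106328), np.float64(0.0019899471248277924), 28159))
side ((np.float64(0.15100363459605234), np.float64(-0.0026156157520367887), np.float64(0.05074585292240935), np.float64(0.000891430037421221), 960), (np.float64(-0.04724687402899516), np.float64(-0.0012136534458629742), np.float64(-0.0011052524410295678), np.float64(0.0009947312058675361), 54066))
```

Corrected for bench slope, both cameras give +0.15 to +0.18°, so I'll take the knob back about 12° counter-clockwise. First I go back above it.

Emit:
play_rows --moves '[[[0.02,0.06,0],0,0.5],[[0.04,0.12,0],0,0.5],[[0.06,0.17,0],0,0.5],[[0.067,0.189,0.04],0,0.5],[[0.067,0.189,0.08],0,0.5],[[0.067,0.189,0.08],0,0.5],[[0.067,0.189,0.08],0,0.5]]'

```text
clock: 10.07
eef_pos: [0.586, 0.0421, 0.2278]
tcp_rot: [2.993, 0.954, 0.002]
ft_force: [-0.2, -0.7, 0.2]
grip_width: 0.0641
```

```bash
python3 - <<'E'
from h import *
goal(.586,.0438,.156)
E
```

```text
t 10.075 q [ 0.0692  0.3776  1.7846 -0.      0.9783  1.023 ] pos [0.586  0.0421 0.2278] F [-0.1548 -0.7099  0.1707] T [ 0.0015  0.0414 -0.0369] w 0.06414675613042106
tool y dir deg -54.65025744228321 tool z [ 0.0011  0.0001 -1.    ] shift [ 0.0009 -0.0014  0.0718]
```

Emit:
play_rows --moves '[[[0.001,-0.001,0.03],0,0.5],[[0.001,-0.001,0.06],0,0.5],[[0.001,-0.001,0.072],0,0.5],[[0.001,-0.001,0.072],0,-0.2],[[0.001,-0.001,0.072],0,-0.2],[[0.001,-0.001,0.072],0,-0.2],[[0.001,-0.001,0.072],0,-0.2],[[0.001,-0.001,0.072],-6,-0.2],[[0.001,-0.001,0.072],-12,-0.2],[[0.001,-0.001,0.072],-12,-0.2]]'

```text
clock: 11.32
eef_pos: [0.5854, 0.0439, 0.1553]
tcp_rot: [-2.875, -1.264, 0.0]
ft_force: [-3.3, 5.8, -2.2]
grip_width: 0.0512
```

Emit:
play_rows --moves '[[[0,0,0],0,-0.2],[[0,0,0],0,0.5],[[0,0,0],0,0.5],[[0,0,0],0,0.5],[[0,0,-0.03],0,0.5],[[0,0,-0.09],0,0.5],[[0,0,-0.15],0,0.5],[[0,0,-0.15],0,0.5]]'

```text
clock: 12.32
eef_pos: [0.5882, 0.0434, 0.3102]
tcp_rot: [2.873, 1.261, 0.014]
ft_force: [0.5, -0.5, -1.1]
grip_width: 0.0643
```

```bash
python3 - <<'E'
from h import *
goal(.5084,-.1541,.24)
E
```

```text
t 12.325 q [ 0.0713  0.2886  1.7101 -0.0002  1.133   0.8147] pos [0.5882 0.0434 0.3102] F [ 0.497  -0.5227 -1.1041] T [ 0.0033 -0.0175 -0.0268] w 0.06426384666977943
tool y dir deg -42.59639261940266 tool z [ 0.0098  0.0005 -1.    ] shift [-0.1999  0.0745  0.0693]
```

Emit:
play_rows --moves '[[[-0.05,-0.018,0],0,0.3],[[-0.1,-0.035,0],0,0.3],[[-0.15,-0.052,0],0,0.3],[[-0.2,-0.07,0],0,0.3],[[-0.204,-0.07,0],0,0.3],[[-0.204,-0.07,0],0,0.3]]'

```text
clock: 13.08
eef_pos: [0.3964, -0.0597, 0.3046]
tcp_rot: [2.877, 1.261, 0.001]
ft_force: [-0.2, -0.1, -0.1]
grip_width: 0.0553
```

```bash
python3 - <<'E'
from h import *
goal(.5067,-.1555,.24)
M,o=fixture([.5874,.0438],np.radians(-21.5))
yy,xx=np.mgrid[0:480,0:640]; px=np.c_[xx.ravel(),yy.ravel()]
def fit(Q,w):
    for t in w:
        A=np.c_[Q[:,1],Q[:,0],np.ones(len(Q))]; c=np.linalg.lstsq(A,Q[:,2],rcond=None)[0]; e=Q[:,2]-A@c; Q=Q[abs(e)<t]
    return np.r_[np.degrees(c[0]),c[2],e.std(),len(Q)]
def both(n,d,s0):
    P=(ondepth(n,px,d.ravel())-o)@M; P=P[d.ravel()>0]
    X,Y,Z=P.T
    pl=(abs(abs(X)-.0425)<.0075)&(Y>-.06)&(Y<.135)|(abs(X)<.048)&(Y>.127)&(Y<.139)
    pl&=abs(Z-.052-s0*Y)<.006
    be=(abs(X)<.25)&(abs(Y)<.25)&(abs(Z)<.006)
    return fit(P[pl],(.004,.003,.003)),fit(P[be],(.005,.004,.004))
for n in("top","side","top","side"):
    p,d=r.grab_frame(n); print(n,*both(n,d,0))
E
```

```text
t 13.075 q [-0.1532 -0.0102  2.0787  0.0001  1.0722  0.5911] pos [ 0.3964 -0.0597  0.3046] F [-0.2311 -0.0925 -0.1448] T [-0.0074 -0.0847  0.0354] w 0.055331913798291436
tool y dir deg -42.647412220166906 tool z [ 0.0009 -0.     -1.    ] shift [0.0042 0.146  0.0647]
top [  0.0679   0.0524   0.0016 994.    ] [    0.0398     0.0006     0.002  24167.    ]
side [ -0.0269   0.0508   0.0008 951.    ] [   -0.0496    -0.0011     0.001  54120.    ]
top [  -0.0582    0.0526    0.0016 1009.    ] [    0.0483     0.0006     0.002  24082.    ]
side [  0.0199   0.0508   0.0009 948.    ] [   -0.0451    -0.0011     0.001  54116.    ]
```

The platform is level within about 0.05°, averaged over both cameras. Now over the index knob.

Emit:
play_rows --moves '[[[0.004,0.05,0],0,0.3],[[0.004,0.1,0],0,0.3],[[0.004,0.146,0],0,0.3],[[0.004,0.146,0.02],0,0.3],[[0.004,0.146,0.044],0,0.3],[[0.004,0.146,0.044],0,0.3],[[0.004,0.146,0.044],0,0.3]]'

```text
clock: 14.15
eef_pos: [0.5069, -0.1551, 0.2611]
tcp_rot: [2.876, 1.264, 0.0]
ft_force: [0.5, 0.3, 0.1]
grip_width: 0.0551
```

```bash
python3 - <<'E'
from h import *
goal(.5067,-.1555,.222)
p,d=r.grab_frame("side"); cv2.imwrite("pics/s4.png",cv2.resize(p[180:400,220:460,::-1],None,fx=2.7,fy=2.7,interpolation=2))
E
```

```text
t 14.15 q [-0.2998  0.254   1.8783  0.      1.009   0.443 ] pos [ 0.5069 -0.1551  0.2611] F [0.4827 0.3067 0.1094] T [-0.0029 -0.0117 -0.0345] w 0.055146672337132274
tool y dir deg -42.55578890940974 tool z [ 0.0004 -0.0001 -1.    ] shift [-0.0005  0.0001  0.0391]
```

View pics/s4.png

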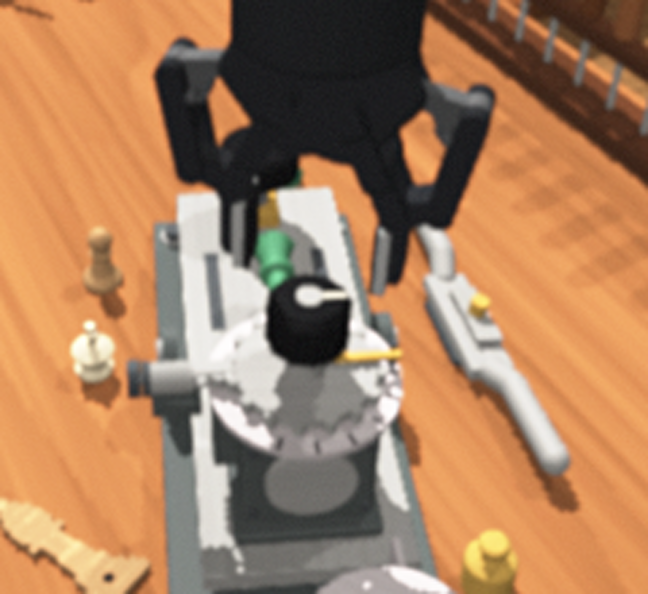

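The fingers, at crop x≈237 and 385, straddle the knob centre at x≈310. I'll descend and grip.

Emit:
play_rows --moves '[[[0,0,0.02],0,0.3],[[0,0,0.039],0,0.3],[[0,0,0.039],0,0.3],[[0,0,0.039],0,-0.4],[[0,0,0.039],0,-0.4],[[0,0,0.039],0,-0.4],[[0,0,0.039],0,-0.4],[[0,0,0.039],0,-0.4]]' --grip_force 50

```text
clock: 15.2
eef_pos: [0.5068, -0.1553, 0.223]
tcp_rot: [2.876, 1.263, 0.002]
ft_force: [-2.0, 2.3, 6.2]
grip_width: 0.0387
```

```bash
python3 - <<'E'
from h import *
goal(.5067,-.1555,.222)
E
```

```text
t 15.2 q [-0.3003  0.3023  1.9116  0.0003  0.926   0.4429] pos [ 0.5068 -0.1553  0.223 ] F [-2.0434  2.2912  6.1872] T [ 0.2708  0.4437 -0.0299] w 0.03872377279617946
tool y dir deg -42.590421612380176 tool z [ 0.0016 -0.0003 -1.    ] shift [-0.0002  0.      0.001 ]
```

Well centred, with only 3 N of side force. Now clockwise by three clicks, 67.5°.

Emit:
play_rows --moves '[[[0,0,0],8,-0.4],[[0,0,0],16,-0.4],[[0,0,0],24,-0.4],[[0,0,0],32,-0.4],[[0,0,0],40,-0.4],[[0,0,0],48,-0.4],[[0,0,0],56,-0.4],[[0,0,0],64,-0.4],[[0,0,0],67.5,-0.4],[[0,0,0],67.5,-0.4]]'

```text
clock: 16.45
eef_pos: [0.5071, -0.1565, 0.223]
tcp_rot: [3.091, -0.548, 0.005]
ft_force: [-1.2, -5.6, 3.5]
grip_width: 0.0387
```

Emit:
play_rows --moves '[[[0,0,0],0,-0.4],[[0,0,0],0,-0.4],[[0,0,0],0,-0.4]]'

```text
clock: 16.82
eef_pos: [0.5071, -0.1565, 0.223]
tcp_rot: [3.091, -0.547, 0.005]
ft_force: [-2.0, -6.1, 4.1]
grip_width: 0.0385
```

```bash
python3 - <<'E'
from h import *
goal(.5067,-.1555,.222)
p,d=r.grab_frame("side"); cv2.imwrite("pics/s5full.png",p[:,:,::-1]); cv2.imwrite("pics/s5.png",cv2.resize(p[255:375,270:390,::-1],None,fx=5,fy=5,interpolation=2))
# predicted stop tips at z=.141, r=46 (stop k cw from fixture +x)
ax=np.array([.5067,-.1555]); y0=np.radians(-21.5)
for k in range(6):
    a=y0-k*np.radians(22.5); X=np.r_[ax+.045*np.array([np.cos(a),np.sin(a)]),.141]; q=proj("side",X)[0]; print(k,q,(q-[270,255])*5)
t,_=r.grab_frame("top"); cv2.imwrite("pics/t5.png",t[:,:,::-1])
E
```

```text
t 16.825 q [-0.3013  0.3026  1.9111 -0.0023  0.9247  1.6209] pos [ 0.5071 -0.1565  0.223 ] F [-1.9966 -6.0919  4.0502] T [-1.0085  0.2529  0.0363] w 0.0384760992917324
tool y dir deg -110.05676090976462 tool z [ 0.0025 -0.0027 -1.    ] shift [-0.0007 -0.0008  0.001 ]
0 [368.8016 308.0786] [494.0081 265.3929]
1 [368.8243 318.0503] [494.1215 315.2513]
2 [363.3524 327.2601] [466.7618 361.3004]
3 [352.9474 334.0808] [414.737  395.4038]
4 [339.2247 337.1745] [346.1237 410.8724]
5 [324.6086 335.8917] [273.0431 404.4583]
```

View pics/s5.png

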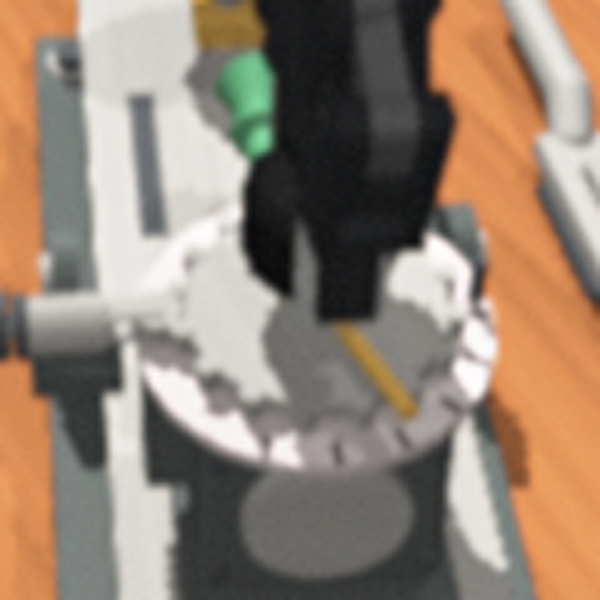

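The pointer tip at crop (410,410) lies over the third mark after home, at (403,435). The predicted third stop is (415,395), and the fourth (346,411) and second (467,361) are well away. The gripper turned 67.47° with no slip. Last check on tilt and loose things, then I hand in.

```bash
python3 - <<'E'
from h import *
M,o=fixture([.5874,.0438],np.radians(-21.5))
p,d=r.grab_frame("side")
yy,xx=np.mgrid[0:480,0:640]; P=(ondepth("side",np.c_[xx.ravel(),yy.ravel()],d.ravel())-o)@M
X,Y,Z=P.T; k=(abs(abs(X)-.0425)<.0075)&(Y>-.06)&(Y<.135)&(abs(Z-.051)<.006)
Q=P[k]
for _ in range(3):
    A=np.c_[Q[:,1],Q[:,0],np.ones(len(Q))]; c=np.linalg.lstsq(A,Q[:,2],rcond=None)[0]; e=Q[:,2]-A@c; Q=Q[abs(e)<.003]
print("tilt",np.degrees(c[0])+.048,len(Q))
# loose things: colour-blob shifts in side view vs start
a=cv2.imread("pics/side0.png"); b=p[:,:,::-1]
for n,(x0,y0,x1,y1) in dict(canister=(325,392,405,478),weight=(385,370,415,410),crown=(240,295,270,325),shave=(375,250,430,355),template=(212,360,280,412),pawn=(245,258,270,295),pqueen=(314,205,334,228)).items():
    A,B=[np.float32(cv2.cvtColor(np.ascontiguousarray(i[y0:y1,x0:x1]),6)) for i in(a,b)]
    print(n,"shift px",cv2.phaseCorrelate(A,B)[0],"mean diff",abs(A-B).mean())
s=r.get_state(); print(s["clock"],s["ft_force"],s["grip_width"])
E
```

```text
tilt -0.06388897364118619 533
canister shift px (-0.04009249469494591, 0.13241500390431327) mean diff 36.64855
weight shift px (-0.03818634043344282, 0.27286290307050365) mean diff 14.0375
crown shift px (0.09407176776731241, 0.14311296812995167) mean diff 10.057777
shave shift px (-0.016315802386628775, 0.000600951738768174) mean diff 8.389091
template shift px (0.01016526182947075, 0.03501080208746288) mean diff 8.252828
pawn shift px (0.500347742447266, -0.09213486340707178) mean diff 8.030271
pqueen shift px (5.6405670912314685, 11.254316682592462) mean diff 104.410866
16.975 [-1.8612 -7.0898  4.6256] 0.03864740426032328
```

The pattern queen is hidden behind the gripper in the side view, so I'll compare it in the top view.

```bash
python3 - <<'E'
from h import *
for f in("top0","t3","t5"):
    i=cv2.imread(f"pics/{f}.png")[185:225,265:305]; h=cv2.cvtColor(i,cv2.COLOR_BGR2HSV); m=(h[...,0]>60)&(h[...,0]<90)&(h[...,1]>120)
    y,x=np.nonzero(m); print(f,m.sum(),x.mean()+265 if len(x) else None,y.mean()+185 if len(y) else None)
E
```

```text
top0 220 284.50454545454545 206.06363636363636
t3 220 284.53636363636366 206.0818181818182
t5 223 284.4529147982063 206.1031390134529
```

```bash
python3 -c "
from rig import r
print(r.finish_job())"
```

```text
the job is handed in; nothing more can be done
None
```

I levelled the platform, turned the index knob clockwise from home to the third stop, and handed the job in at about 17 s with the knob still gripped.

- **Levelling:** I turned the tilt knob about 263° clockwise. Both cameras then read +0.15 to +0.18°, so I turned it back 12°. After that, depth readings from both cameras averaged about 0° (single frames from -0.1° to +0.07°). The last side-camera reading, with the knob held, was -0.06°.
- **Indexing:** The knob started at home. The gripper turned 67.47° against the 67.5° asked, and the pointer lies over the third mark. I judged the pointer by eye from the side picture, so that check alone is good to about 2–3°.
- **Final hold:** The grip opening is 38.7 mm and the outside force on the tool about 9 N.
- **Surroundings:** The loose things moved no more than 0.5 pixel. The pattern queen was hidden in the side view, where her check failed, but the top view shows her unmoved. My planned clearances and the pictures show no contact with the chucked queen, though I did not measure that separately.
- **Disagreement:** The camera put the tilt knob about 2 mm from where the gripper settled on it. This pushed the tool sideways with up to about 17 N, and I corrected for it.

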